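# Lock a flanged exhibit tube into the slotted holder

## Robot

A 6-joint arm with a two-finger parallel gripper is mounted at the origin on the work surface. World frame = base frame: x ahead of the robot, y to its left, z up, the work surface at z = 0. Lengths are in m, angles in rad, forces in N, time in s.
With the tool pointing down it reaches from about 0.375 to 0.825 m from the base axis. Payload 5.5 kg.
Tool frame: the origin (TCP) lies on the centre line of the jaws, within the pads' length; the fingertips stand env.tip_extent ahead of it and the grasp point (between the pads) lies 2 mm behind it (env.tip_extent is the distance from the TCP to the fingertips, in m); z points along the fingers, y is the direction in which the jaws open and shut (so a half turn about z gives the same grasp; the last joint's range is limited). The gripper opens to 85 mm and grips with 20 to 120 N. Pads are 22 mm wide; open, the fingers measure 114 mm over their backs; the gripper's body (76 mm by 85 mm) begins 54 mm behind the grasp point. The pads swing forward as they close: fully open they stand 13 mm farther back than shut.
Start: joints at [-1.256, 0.314, -0.047, 1.21, 0, 1.571], TCP at [0.186, -0.571, 0.248] pointing down, gripper open.
Joint ranges: [-2.67, 2.67], [-0.69, 1.73], [-1.03, 1.25], [-2.08, 2.16], [-1.42, 1.45], [-3.14, 3.14]. Speed limits (rad/s): [2.39, 2.39, 3.01, 3.14, 3.14, 3.14].

## Interface

Orientations are given as a rotation vector (axis times angle).
In Python, from workcell import env gives the robot as it stands. The module is installed in compiled form; this text tells all that it offers.
- The arm moves only by the tool arm_command, never from a script. Its argument "deltas" is a list of rows, each an object of numbers: "tx", "ty", "tz": the shift along the tool's x, y, z in mm; "turn": the turn about the tool's z in rad. In form: [{"tx": .., "ty": .., "tz": .., "turn": ..}, ...]. A call has 1 to 8 rows; each row is the pose to reach, as a shift and turn from the pose commanded when the call began, along the tool's axes at that moment; what a row does not reach only later rows make up. A row lasts 1/8 s, in which the tool goes at most 62.5 mm and 10.7 degrees, less where a joint would pass 70% of its speed; a pose out of reach is approached as far as the arm can. A call with a gripper value outside its range is refused whole. "claw" is the opening, from -1 (shut) to 1 (fully open), set as the call begins (left out, the last holds). The fingers move at their own pace and stop on an object; the grip force is fixed at half the most. Time passes only in rows, so rows that repeat a pose let the fingers close. It gives the time, the measured TCP pose, the force and the opening at its end, in the units of the state.
- env.sense(): the state, without advancing time (a new reading comes with each control period).
- env.snapshot(name): name is "scene" or "side" or "wrist"; returns the picture (420x560x3 uint8, red, green, blue); there is no depth.
- env.camera_params(name): a dict with "vfov" (degrees; the focal length in pixels is half the picture's height over the tangent of half this angle, whatever the lens; pixels are square), "cx", "cy" (the principal point, pixels), "R" (3x3) and "t" (3): a world point X has camera coordinates R X + t; the wrist camera has in their place "hand_eye" (4x4, takes a point from camera to tool coordinates, whose origin is the TCP and whose axes are the flange's). Camera axes: x right, y down, z forward; pixel columns grow to the right and rows downward; lengths in m; the calibration is good to about 2 mm. A picture is of the moment at which its call begins: read the wrist's pose just before it. camera_params takes no time and is no camera call.
- env.close_job(): hands the job in, once; it reports no verdict.
The state is a dict: "time_s": time; "joints": joint angles; "qvel": joint speeds; "effort": joint torques, N m; "ee_pos": TCP position; "eef_rot": TCP orientation; "wrist_force": force on the tool from outside, world axes, zero at the start; "moment": the same for the moment, N m; "grip_width": finger opening in m.
Only numpy, scipy, OpenCV 4.12 (cv2) and the standard library are available. Lean on these libraries where they do the work, as an engineer would, in place of code of your own. Each camera call takes 0.05 s, during which the arm holds its last target.

## Task

Pick up the blue-capped sample tube with the wide foot flange and slide it, upright, sideways into the open slot of the exhibit holder so that its flange runs in underneath the slotted plate, on past the red spring latch until the latch has sprung back out in front of it. The plate may be clamped more than a centimetre off its nominal place, so feel your way in gently without forcing the holder, then let go and leave the tube standing locked in place; leave the other things on the desk alone.

Things in the scene. Friction and masses are not known exactly. Their poses are not given: they have to be found in the camera images.
- tube_center (a point): the sample tube to load: white barrel 24 mm across, standing upright on a round foot flange 40 mm across and 5 mm thick, blue cap of the same width (the top 16 mm), 76 mm tall in all, about 45 g. The point is its centre on the axis, 38 mm above its underside; z runs up its axis. Grip at this point or up to 15 mm above it
- rack: exhibit holder, fixed: dark slab 6 mm thick with an aluminium slotted plate over it. Origin on the desk; x = the direction the tube slides in, y to the left, z up. Slab spans x -125 to 75 mm, y -70 to 70. Plate: 105 x 90 x 5 mm, underside 14 mm above the desk (8 mm free beneath for the flange, 76 mm wide), top 19; nothing above 21 mm. Over 20 N on any part of it is too much
- slot_mouth (a point): nominal middle of the slot's mouth, on the plate's front edge: holder x = -55 mm, centre line, 16.5 mm above the desk. A funnel, 58 mm wide here, narrows over 27 mm to the slot, 27 mm wide. The whole plate (funnel, slot, latch, stop) is clamped up to 14 mm left or right (y) and up to 9 mm forward or back (x) of nominal; this point does NOT follow it: the offset must be felt or seen
- slot_home (a point): nominal place of the tube's axis when it touches the rigid flat stop at the slot's end: holder x = +20 mm, centre line, 16.5 mm above the desk (axes as the holder); the true place is off by the same unmeasured up to 14 mm along y and 9 mm along x as the plate
- latch (a joint): red sprung latch, a pin 10 mm across sticking 6 mm into the slot from its left (+y) wall, 13.5 mm before the home axis, moving with the plate. Metres: 0 = out, 0.006 = pushed fully into the wall; about 3 mm lets the tube by. Spring 1.5 N plus 0.5 N per mm; passing it takes some 3 to 10 N along x. It springs back to 0 behind the tube when the tube's axis is within 2 mm of the stop position
- tube_yellow_center (a point): plain yellow-capped sample tube without a flange, 25 mm across at the foot, 76 mm tall, standing; leave alone; the point is its centre, half-way up
- tube_white_center (a point): plain green-capped sample tube without a flange, 25 mm across at the foot, 76 mm tall, standing; leave alone; the point is its centre, half-way up
- jar_amber: small amber glass jar, 44 mm across, 65 mm tall; leave alone; origin at the centre of its underside
- vial_a: small clear vial with white cap, 28 mm across, 45 mm tall; leave alone; origin at the centre of its underside
- tape_box: cardboard box 100 x 70 x 40 mm; leave alone; origin at the centre of its underside
- screwdriver: screwdriver, 170 mm long, lying flat; leave alone; origin on its underside near mid-length
Mind the look-alikes: they are no part of the job. Leave any brown or green look-alike of the part that bears tube_center alone.

How it is judged:
On the way:
1. the tube stands upright in the slot's mouth with its flange beneath the plate (x of tube_center in the frame of rack between -0.03 and 0.006 m and y of tube_center in the frame of rack between -0.018 and 0.018 m and z of tube_center in the frame of rack between 0.041 and 0.0485 m and angle between tube_center's own z axis and vertical below 0.2 rad), for 0.05 s.
At the end, for the whole second after the job is handed in: the tube stands released, at rest and upright (within 0.08 rad) on the slab, flange under the plate, its axis 8 to 32 mm along the holder's x and within 18 mm of its centre line, its centre 41 to 48.5 mm above the desk, and the latch is back out (under 1.2 mm) (x of tube_center in the frame of rack between 0.008 and 0.032 m and y of tube_center in the frame of rack between -0.018 and 0.018 m and z of tube_center in the frame of rack between 0.041 and 0.0485 m and value of joint latch below 0.0012 m and angle between tube_center's own z axis and vertical below 0.08 rad and linear speed of tube below 0.01 m/s); the robot touches nothing.
It fails at once if the holder (slab, plate or latch) is pushed with more than 20 N (contact force between rack and anything else above 20 N).
It fails at once if the tube is tipped by more than 0.5 rad (angle between tube_center's own z axis and vertical above 0.5 rad).
It fails at once if another thing on the desk is shifted by more than 30 mm (distance of any of tube_yellow_center, tube_white_center, jar_amber, vial_a, tape_box, screwdriver from where it was at the start of the episode above 0.03 m).
It fails at once if another tube or the jar is tipped over (angle between any of tube_yellow_center, tube_white_center, jar_amber, vial_a's own z axis and vertical above 0.5 rad).
It also fails if it takes over 72 s, if anything falls off the work surface, if the arm or the gripper's body presses on something with over 40 N, if the wrist force passes 120 N, or if a joint passes its speed limit or range.

## Working session

There is one attempt and no reset: what is moved stays moved. The work goes in short steps, Python scripts to look and compute and a tool call to move; the robot and the scene stay as the last step left them, time stands still between calls to the robot, and variables do not carry over. Pictures are saved under pics/ and viewed, and the job is handed in when it is done.

Besides the shell and the picture viewer there is one more tool, called after "Request:" as name([rows], argument=value, ...), one row to a line, values as JSON. arm_command: Moves the arm, as the interface text tells. Its arguments: {"type":"object","properties":{"deltas":{"type":"array","items":{"type":"object","properties":{"tx":{"type":"number"},"ty":{"type":"number"},"tz":{"type":"number"},"turn":{"type":"number"}}}},"claw":{"type":"number"}},"required":["deltas"]}

```bash
mkdir -p pics
cat > h.py <<'E'
import numpy as np, cv2
from workcell import env
def save(n,f):
    im=env.snapshot(n); cv2.imwrite(f,im[:,:,::-1]); return im
def K(p,H=420):
    f=H/2/np.tan(np.radians(p['vfov'])/2); return f,p['cx'],p['cy']
def ray(n,u,v,st=None):
    p=env.camera_params(n); f,cx,cy=K(p)
    d=np.array([(u-cx)/f,(v-cy)/f,1.])
    if 'R' in p:
        R=np.array(p['R']);t=np.array(p['t']); return -R.T@t, R.T@d
    st=st or env.sense(); T=np.array(p['hand_eye']); Rt=cv2.Rodrigues(np.array(st['eef_rot'],float))[0]
    return Rt@T[:3,3]+np.array(st['ee_pos']), Rt@T[:3,:3]@d
def onz(n,u,v,z,st=None):
    o,d=ray(n,u,v,st); return o+d*(z-o[2])/d[2]
def proj(n,X,st=None):
    p=env.camera_params(n); f,cx,cy=K(p); X=np.array(X,float)
    if 'R' in p: c=np.array(p['R'])@X+np.array(p['t'])
    else:
        st=st or env.sense(); T=np.array(p['hand_eye']); Rt=cv2.Rodrigues(np.array(st['eef_rot'],float))[0]
        c=T[:3,:3].T@(Rt.T@(X-np.array(st['ee_pos']))-T[:3,3])
    return np.array([f*c[0]/c[2]+cx,f*c[1]/c[2]+cy])
E
python3 - <<'E'
from h import *
s=env.sense(); print(s, env.tip_extent)
for n in('scene','side','wrist'): save(n,f'pics/{n}0.png'); print(n,env.camera_params(n))
E
```

```text
{'time_s': 0.0, 'joints': array([-1.25603124e+00,  3.14211667e-01, -4.80362283e-02,  1.21020309e+00,
       -3.94228270e-05,  1.57080448e+00]), 'qvel': array([ 0.00164187, -0.00181702,  0.00055642, -0.00150519,  0.00068263,
        0.00087206]), 'effort': array([-1.45549457e-03, -5.39586246e+01,  3.39752162e+01,  1.91383052e-02,
       -1.85175818e-04,  7.93400801e-06]), 'ee_pos': array([ 0.18558046, -0.5700227 ,  0.24746193]), 'eef_rot': array([-3.10115948e+00, -4.92125487e-01,  4.68298689e-04]), 'wrist_force': array([-0.52789282,  0.30275978, -0.32517951]), 'moment': array([ 0.00909205,  0.00790237, -0.03428148]), 'grip_width': 0.08536217560906552} 0.017
scene {'vfov': 52.90531765339129, 'cx': 282.72355299031875, 'cy': 208.01958189612122, 'R': array([[-0.64469989,  0.76431962,  0.01332574],
       [ 0.51993959,  0.45121208, -0.72530716],
       [-0.56037923, -0.46067687, -0.68829641]]), 't': array([ 0.34892014, -0.32367317,  1.3777397 ])}
side {'vfov': 52.163367361859706, 'cx': 277.0036873687541, 'cy': 217.86736704988283, 'R': array([[ 0.90550817, -0.4237317 ,  0.02250318],
       [-0.26708876, -0.61036822, -0.74573067],
       [ 0.32972495,  0.66925487, -0.66586739]]), 't': array([-0.52113239,  0.23685101,  0.55726364])}
wrist {'vfov': 64.6627361604128, 'cx': 277.19453366109974, 'cy': 206.14953946214212, 'hand_eye': array([[-7.16691802e-04, -9.61203206e-01, -2.75840322e-01,
         6.95394088e-02],
       [ 9.99999530e-01, -5.08823403e-04, -8.25146872e-04,
         4.79316776e-04],
       [ 6.52779807e-04, -2.75840784e-01,  9.61203119e-01,
        -1.25190693e-01],
       [ 0.00000000e+00,  0.00000000e+00,  0.00000000e+00,
         1.00000000e+00]])}
```

View pics/scene0.png

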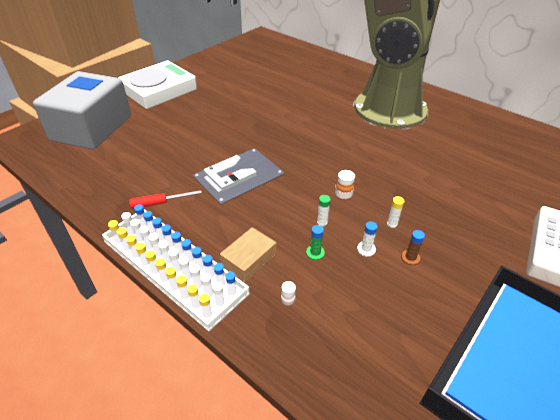

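View pics/side0.png

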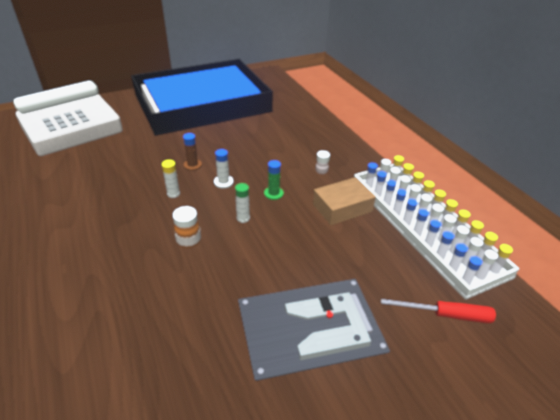

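View pics/wrist0.png

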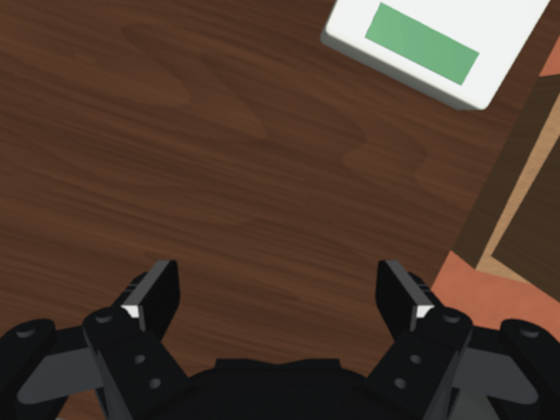

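Three blue-capped tubes in the scene view: white barrel with white flange at (370,240), green at (317,242) and brown at (415,247). The white one fits the description. I'll enlarge to confirm.

Run:
```python
import cv2,numpy as np
a=cv2.imread('pics/scene0.png');b=cv2.imread('pics/side0.png')
r=lambda i,x,y,w,h:cv2.resize(i[y:y+h,x:x+w],(400,300),interpolation=cv2.INTER_CUBIC)
g=np.vstack([np.hstack([r(a,330,180,120,90),r(b,180,140,120,90)]),np.hstack([r(a,185,140,108,81),r(b,230,275,164,123)])])
cv2.imwrite('pics/crop0.png',g)
```

```text
(no output)
```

View pics/crop0.png

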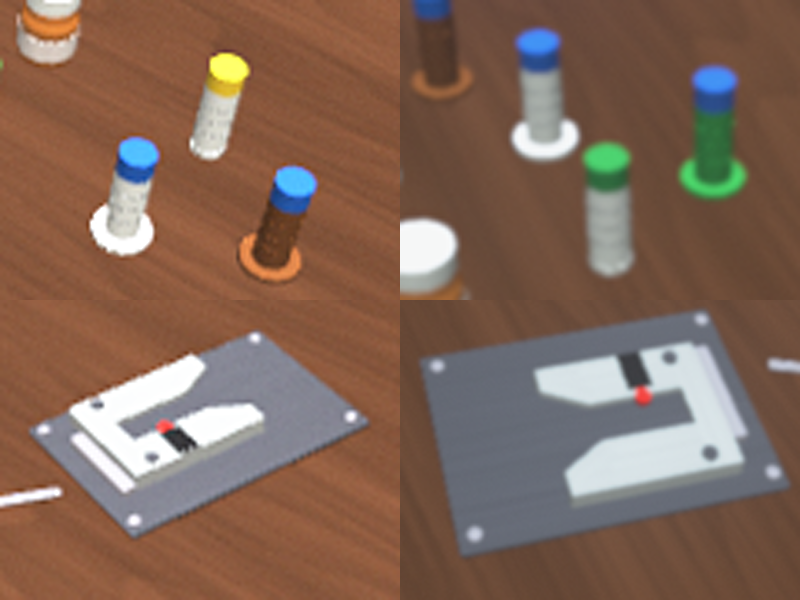

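Confirmed: the white barrel with the white flange is the target. The plate mouth faces left in the side view, with the red latch at about (330,314). Next I measure positions.

```bash
cat > m.py <<'E'
from h import *
def tri(a,b):
    (o1,d1),(o2,d2)=a,b
    A=np.array([d1,-d2]).T; s=np.linalg.lstsq(A,o2-o1,rcond=None)[0]
    p,q=o1+d1*s[0],o2+d2*s[1]; return (p+q)/2,np.linalg.norm(p-q)
ims={n:cv2.imread(f'pics/{n}0.png') for n in('scene','side')}
def cents(n,lo,hi,amin=15):
    hsv=cv2.cvtColor(ims[n],cv2.COLOR_BGR2HSV); m=cv2.inRange(hsv,lo,hi)
    k,l,st,c=cv2.connectedComponentsWithStats(m)
    return [(np.round(c[i],1).tolist(),st[i].tolist()) for i in range(1,k) if st[i,4]>=amin],m
E
python3 - <<'E'
from m import *
for n in ims:
    c,m=cents(n,(100,140,90),(125,255,255)); print(n,'blue',[x for x in c if x[1][4]<500])
    c,m=cents(n,(0,200,150),(6,255,255),4); print(n,'red',c)
    # white around tube
    for nm,lo,hi in(('slab',(100,20,50),(140,110,130)),):
        c,m=cents(n,lo,hi,500); print(n,nm,c)
    hsv=cv2.cvtColor(ims[n],cv2.COLOR_BGR2HSV)
    x,y={'scene':(210,190),'side':(265,320)}[n]; print(hsv[y-4:y+5:4,x-4:x+5:4].tolist())
    w=cv2.inRange(hsv,(0,0,120),(180,70,255))
    x0,y0,x1,y1={'scene':(350,215,385,262),'side':(208,145,240,192)}[n]
    ys,xs=np.nonzero(w[y0:y1,x0:x1]); ys+=y0
    for y in range(ys.max()-14,ys.max()+1):
        r=xs[ys==y]+x0; print(y,r.min(),r.max(),end=' | ')
    print()
E
```

```text
scene blue [([84.3, 83.0], [67, 77, 35, 13, 273]), ([152.8, 219.6], [134, 205, 37, 30, 282]), ([370.5, 227.6], [365, 222, 12, 13, 118]), ([316.9, 231.5], [312, 225, 11, 14, 128]), ([417.5, 236.5], [411, 230, 14, 14, 131]), ([176.1, 236.7], [172, 232, 9, 10, 76]), ([186.1, 244.2], [182, 239, 9, 11, 79]), ([196.4, 252.0], [192, 247, 9, 11, 82]), ([207.2, 260.2], [203, 255, 9, 11, 85]), ([218.3, 268.4], [214, 263, 10, 12, 80]), ([230.1, 277.1], [226, 272, 9, 11, 86])]
scene red [([150.1, 202.4], [130, 194, 37, 14, 109])]
scene slab []
[[[120, 24, 151], [120, 21, 143], [128, 4, 255]], [[11, 138, 126], [118, 28, 148], [116, 24, 147]], [[11, 139, 141], [9, 122, 119], [118, 29, 151]]]
242 360 373 | 243 359 372 | 244 358 373 | 245 358 374 | 246 357 374 | 247 357 375 | 248 357 375 | 249 357 375 | 250 358 375 | 251 358 375 | 252 359 374 | 253 359 374 | 254 361 373 | 255 362 371 | 256 365 369 | 
side blue [([188.9, 138.4], [184, 133, 11, 12, 108]), ([221.1, 154.5], [216, 149, 11, 12, 112]), ([273.8, 166.6], [268, 161, 12, 13, 128]), ([372.1, 166.6], [368, 163, 9, 9, 60]), ([381.3, 175.4], [378,
[... 158 characters left out ...]
9, 210, 9, 10, 66]), ([434.8, 224.9], [431, 221, 10, 10, 68]), ([447.5, 236.6], [443, 232, 11, 11, 80]), ([460.9, 248.8], [456, 244, 11, 11, 88]), ([475.2, 261.8], [470, 257, 12, 12, 94])]
side red []
side slab [([14.1, 58.1], [0, 0, 42, 102, 2601]), ([404.8, 62.5], [163, 0, 397, 214, 40234]), ([296.4, 330.5], [240, 281, 149, 98, 6393])]
[[[112, 33, 117], [112, 33, 117], [112, 33, 117]], [[111, 35, 118], [111, 34, 119], [111, 35, 118]], [[111, 35, 117], [111, 35, 118], [109, 37, 118]]]
174 217 228 | 175 216 230 | 176 215 232 | 177 214 233 | 178 214 233 | 179 213 233 | 180 213 233 | 181 213 233 | 182 213 233 | 183 213 233 | 184 214 232 | 185 214 231 | 186 215 230 | 187 217 229 | 188 219 226 |
```

Run:
```python
from m import *
print('flange', onz('scene',366.5,248,.004)[:2], onz('side',223.5,181,.004)[:2], tri(ray('scene',366.5,248),ray('side',223.5,181)))
print('cap', onz('scene',370.5,227.6,.070)[:2], onz('side',221.1,154.5,.070)[:2], tri(ray('scene',370.5,227.6),ray('side',221.1,154.5)))
Q={}
for n,sat,seed in(('scene',(100,10,80),(240,180)),('side',(100,15,70),(265,320))):
    hsv=cv2.cvtColor(ims[n],cv2.COLOR_BGR2HSV)
    not_wood=cv2.bitwise_not(cv2.inRange(hsv,(0,75,0),(30,255,255)))
    m=not_wood.copy(); roi=np.zeros_like(m); x,y=seed
    x0,y0,x1,y1={'scene':(193,145,290,205),'side':(232,275,390,378)}[n]; roi[y0:y1,x0:x1]=255
    m&=roi; m=cv2.morphologyEx(m,cv2.MORPH_OPEN,np.ones((5,5)));m=cv2.morphologyEx(m,cv2.MORPH_CLOSE,np.ones((5,5)))
    c=max(cv2.findContours(m,0,1)[0],key=cv2.contourArea); h=cv2.convexHull(c)
    e=3
    for e in np.arange(2,12,.5):
        q=cv2.approxPolyDP(h,e,True)
        if len(q)==4: break
    q=q[:,0]; print(n,e,q.tolist()); 
    for p in q: print(onz(n,*p,.006)[:2].round(4),onz(n,*p,0)[:2].round(4))
    v=cv2.cvtColor(m,8); 
    im=ims[n].copy(); cv2.polylines(im,[q.reshape(-1,1,2)],True,(0,255,255),1)
    Q[n]=cv2.resize(im[y0-8:y1+8,x0-8:x1+8],None,fx=4,fy=4,interpolation=cv2.INTER_CUBIC)
cv2.imwrite('pics/slab_sc.png',Q['scene']);cv2.imwrite('pics/slab_si.png',Q['side'])
```

```text
flange [0.56811676 0.26528655] [0.57165529 0.26235325] (array([0.57045207, 0.2644839 , 0.00410481]), np.float64(0.004171423145214658))
cap [0.56980043 0.26460976] [0.57145781 0.26446455] (array([0.57093608, 0.26456234, 0.07045001]), np.float64(0.001258612994936903))
scene 5.0 [[281, 170], [224, 202], [195, 178], [251, 149]]
[ 0.4832 -0.0551] [ 0.4774 -0.0599]
[ 0.671  -0.0789] [ 0.6668 -0.0839]
[ 0.656  -0.2022] [ 0.6516 -0.2083]
[ 0.4663 -0.1809] [ 0.4603 -0.1868]
side 3.5 [[356, 279], [389, 352], [254, 377], [239, 298]]
[ 0.6817 -0.0858] [ 0.6853 -0.0819]
[ 0.6504 -0.2213] [ 0.6537 -0.2188]
[ 0.4582 -0.1762] [ 0.4594 -0.1732]
[ 0.4883 -0.0428] [ 0.4898 -0.0384]
```

View pics/slab_sc.png

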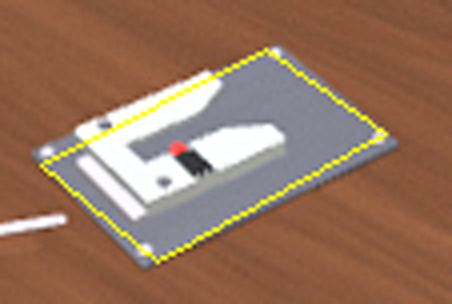

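View pics/slab_si.png

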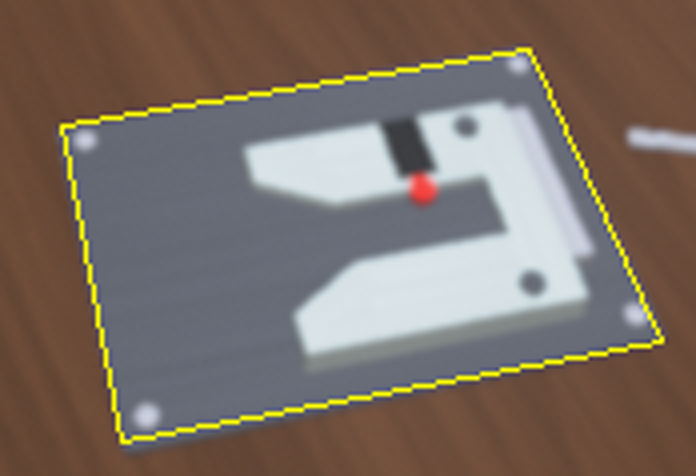

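Request:
arm_command([
  {"tx":44,"ty":-34,"turn":0.1},
  {"tx":88,"ty":-67,"turn":0.2},
  {"tx":132,"ty":-101,"turn":0.3},
  {"tx":176,"ty":-134,"turn":0.4},
  {"tx":220,"ty":-168,"turn":0.52},
  {"tx":264,"ty":-202,"turn":0.52},
  {"tx":308,"ty":-235,"turn":0.52},
  {"tx":352,"ty":-269,"turn":0.52},
])

```text
validation failed for argument at $.de...
```

```bash
cat >> h.py <<'E'
def to(X,ang=None,st=None):
    """tool deltas (mm) from measured pose to world X; ang = desired tool-x heading"""
    st=st or env.sense(); R=cv2.Rodrigues(np.array(st['eef_rot'],float))[0]
    d=R.T@(np.array(X)-st['ee_pos'])*1000; h=np.arctan2(R[1,0],R[0,0])
    print('pos',st['ee_pos'].round(4),'head',h.round(4),'t',round(st['time_s'],2),'F',np.round(st['wrist_force'],1),'delta',d.round(1),'turn',None if ang is None else round(h-ang,3),'tilt',R[:,2].round(4))
E
python3 -c "
from h import *
to([.5,-.115,.25],-.2)"
```

```text
pos [ 0.1856 -0.5701  0.2476] head 0.3148 t 0.15 F [ 0.4 -0.2  1.4] delta [ 439.8 -335.4   -1.9] turn 0.515 tilt [-4.0e-04  1.3e-03 -1.0e+00]
```

Request:
arm_command([
  {"tx":44,"ty":-34,"tz":0,"turn":0.1},
  {"tx":88,"ty":-67,"tz":0,"turn":0.2},
  {"tx":132,"ty":-101,"tz":0,"turn":0.3},
  {"tx":176,"ty":-134,"tz":0,"turn":0.4},
  {"tx":220,"ty":-168,"tz":0,"turn":0.52},
  {"tx":264,"ty":-202,"tz":0,"turn":0.52},
  {"tx":308,"ty":-235,"tz":0,"turn":0.52},
  {"tx":352,"ty":-269,"tz":0,"turn":0.52},
], claw=0.2)

```text
time_s: 1.15
ee_pos: [0.4379, -0.2041, 0.2483]
eef_rot: [3.125, -0.322, 0.0]
wrist_force: [0.5, -0.4, -0.7]
grip_width: 0.0511
```

```bash
python3 -c "
from h import *
to([.5,-.115,.25],-.2); print(env.sense()['grip_width'])"
```

```text
pos [ 0.4379 -0.2041  0.2483] head -0.2053 t 1.15 F [ 0.5 -0.4 -0.7] delta [ 42.6 -99.9  -1.7] turn -0.005 tilt [ 1.e-04 -1.e-04 -1.e+00]
0.05108996430723045
```

Request:
arm_command([
  {"tx":21,"ty":-50,"tz":0,"turn":0},
  {"tx":42,"ty":-100,"tz":0,"turn":0},
  {"tx":42,"ty":-100,"tz":0,"turn":0},
  {"tx":42,"ty":-100,"tz":0,"turn":0},
])

```text
time_s: 1.65
ee_pos: [0.4982, -0.1164, 0.2479]
eef_rot: [3.125, -0.321, -0.002]
wrist_force: [-0.1, -0.6, 0.0]
grip_width: 0.0512
```

```bash
python3 -c "
from h import *
import pickle
s=env.sense(); pickle.dump(s,open('w1.pkl','wb')); save('wrist','pics/w1.png'); to([.5,-.115,.25],-.2,s)"
```

```text
pos [ 0.4982 -0.1164  0.2479] head -0.2045 t 1.65 F [-0.1 -0.6  0. ] delta [ 1.5 -1.7 -2.1] turn -0.005 tilt [-1.1e-03 -2.0e-04 -1.0e+00]
```

View pics/w1.png

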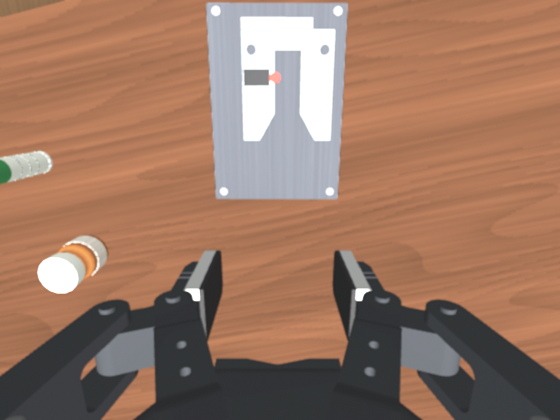

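The wrist view shows the whole holder: slab corners at about (207,3), (347,3), (216,199) and (338,199), mouth edge at row 141, slot walls at columns 275 and 300, and the latch at (276,77).

Run:
```python
from h import *
import pickle
s=pickle.load(open('w1.pkl','rb')); im=cv2.imread('pics/w1.png')
cv2.imwrite('pics/w1c.png',cv2.resize(im[0:150,200:356],None,fx=4,fy=4,interpolation=cv2.INTER_NEAREST)[:600])
hsv=cv2.cvtColor(im,cv2.COLOR_BGR2HSV)
for y in (20,60,90,100,105,130,138,150,190):
    g=im[y,200:350].min(axis=1); print(y,' '.join(str(v) for v in g))
```

```text
20 87 87 87 87 87 99 146 183 179 179 182 182 179 177 176 176 177 178 179 176 174 174 178 178 177 175 174 174 174 175 173 173 173 173 172 172 173 175 174 185 234 255 255 255 255 255 255 255 255 255 255 255 255 255 255 255 255 255 255 255 255 255 255 255 255 255 255 255 255 255 255 255 255 255 255 255 255 255 255 255 255 255 255 255 255 255 255 255 255 255 255 255 255 255 255 255 255 255 255 255 255 255 255 255 255 255 255 255 255 255 255 255 255 220 174 173 174 173 172 171 172 172 170 172 175 177 177 174 174 175 178 177 175 176 177 175 174 175 175 173 172 173 174 174 171 170 156 106 86 88
60 86 85 84 84 84 83 83 94 137 177 178 180 183 183 179 177 176 175 176 178 178 175 174 175 176 178 177 175 175 175 175 174 173 173 173 175 176 175 174 173 184 232 255 255 255 255 255 255 255 255 255 255 255 255 255 255 255 255 255 255 255 255 255 255 255 255 255 255 255 255 255 255 255 255 247 192 171 173 174 174 172 171 170 171 173 177 178 179 178 176 174 174 175 176 177 175 172 168 168 172 213 255 255 255 255 255 255 255 255 255 255 255 255 255 255 255 255 255 255 255 255 255 255 255 255 255 255 25
[... 3478 characters left out ...]
171 172 176 178 177 174 172 174 177 178 177 175 175 177 178 178 176 175 176 175 175 173 162 118 89 85 86 87 86 87 87 86 88
190 86 86 87 85 86 86 86 87 86 86 88 87 87 86 97 146 180 173 174 206 250 255 255 255 255 255 255 240 186 168 170 172 172 171 170 170 169 169 171 172 173 172 170 170 171 172 172 170 169 171 173 173 172 172 171 172 173 174 174 172 171 172 172 171 171 173 172 171 172 173 173 170 168 169 169 170 170 172 173 174 173 172 171 170 170 171 173 175 175 175 175 175 174 171 170 171 173 174 174 173 173 175 176 175 174 173 174 175 176 175 176 177 175 172 170 170 171 172 176 178 175 172 172 172 174 197 247 255 255 255 255 255 255 241 189 172 171 157 111 91 93 94 93 92 89 88 88 87 87 86
```

View pics/w1c.png

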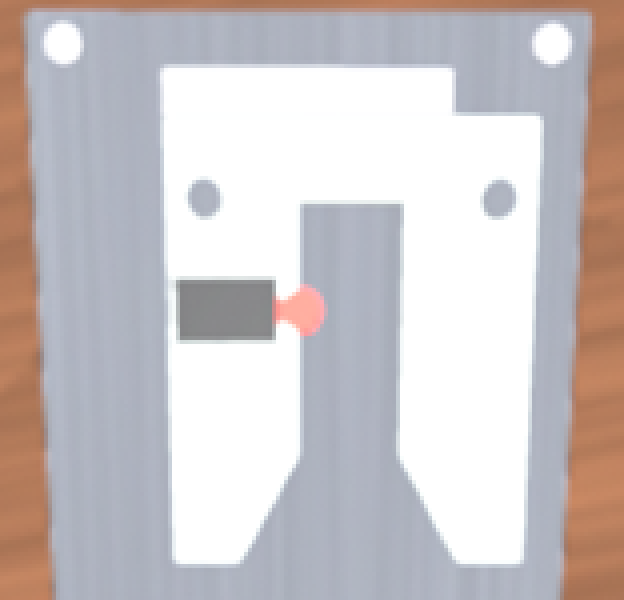

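Run:
```python
from h import *
import pickle
s=pickle.load(open('w1.pkl','rb')); P=lambda u,v,z:onz('wrist',u,v,z,s)[:2]
# slab edges
L=[P(u,y,.006) for y,u in((20,206),(60,208),(90,210),(130,212),(150,213),(190,215))]
Rr=[P(u,y,.006) for y,u in((20,346.6),(60,344.6),(90,343),(130,340.7),(150,339.6),(190,337.6))]
dl=L[0]-L[-1]; dr=Rr[0]-Rr[-1]; print('edge dirs',np.arctan2(*dl[::-1]),np.arctan2(*dr[::-1]))
L2=[P(u,v,.006) for u,v in((207,2.7),(347.3,2.7),(338,199),(216,199))]
print('front corners',L2, np.linalg.norm(L2[0]-L2[1]),np.linalg.norm(L2[2]-L2[3]),np.linalg.norm(L2[0]-L2[3]))
sw=[(P(274.6,60,.019),P(300.,60,.019)),(P(274.6,100,.019),P(299.3,100,.019))]
for a,b in sw: print('slotw',np.linalg.norm(a-b))
th=np.arctan2(*(dl+dr)[::-1]); c=np.mean(L2,axis=0)
ex=np.array([np.cos(th),np.sin(th)]);ey=np.array([-ex[1],ex[0]])
org=c+.025*ex; print('th',th,'origin',org)
h=lambda p:np.round([(p-org)@ex*1e3,(p-org)@ey*1e3],1)
for a,b in sw: print('slot mid',h((a+b)/2), 'dir')
print('dir slot',np.arctan2(*((sum(sw[0])-sum(sw[1])))[::-1]))
print('mouth L,R',h(P(243,141,.019)),h(P(330.4,141,.019)),'inner',h(P(260,140.6,.019)),h(P(314,140.6,.019)))
print('stop',h(P(277,51,.019)),h(P(299,51,.019)),'latch',h(P(277,77.5,.0165)))
print('tail',h(P(287,28.5,.019)),h(P(241,28.5,.019)),h(P(335,28.5,.019)))
for u,v in((16+200,11),(338,11),(224,191.5),(330,191.5)): print('screw',h(P(u,v,.006)))
np.save('hold.npy',[th,*org])
for nm,a in(('yellow',(397,203)),('green',(324,200))): print(nm,onz('scene',*a,.068)[:2])
```

```text
edge dirs -0.20560976245632762 -0.20636530061481415
front corners [array([ 0.67977569, -0.08456231]), array([ 0.65179892, -0.21894959]), array([ 0.45711399, -0.17943366]), array([ 0.48556535, -0.04275553])] 0.13726849650799225 0.13960799199167154 0.19865915692116123
slotw 0.025030482244716434
slotw 0.02511558012368267
th -0.20598752948854876 origin [ 0.59303497 -0.13653862]
slot mid [ 20.8 -10.1] dir
slot mid [-16.7 -10. ] dir
dir slot -0.20627469130084425
mouth L,R [-57.8  35.8] [-57.8 -56.1] inner [-57.4  17.9] [-57.4 -38.8]
stop [28.9  0.1] [ 29.  -21.4] latch [4.9 0.1]
tail [48.8 -9.5] [48.8 34.7] [ 48.8 -55.7]
screw [67.1 60.2]
screw [ 67.1 -59.9]
screw [-115.6   60.3]
screw [-115.5  -60.2]
yellow [0.46274491 0.2684341 ]
green [0.56240289 0.13849437]
```

Plate offset reads about y -10 mm, x -2.5 mm, so home is at holder x ≈ 17.5, y ≈ -10. Slab and screw spacings match the given sizes. The slot reads 25 mm instead of 27; glare eats into both edges, so the mid-line should hold. Now to the tube.

```bash
python3 -c "
from h import *
to([.5705,.2645,.16],-.206)"
```

```text
pos [ 0.498  -0.117   0.2481] head -0.2057 t 1.7 F [-0.5  0.1  0.1] delta [  -6.9 -388.3   87.9] turn 0.0 tilt [-9.e-04 -3.e-04 -1.e+00]
```

Request:
arm_command([
  {"tx":-1,"ty":-50,"tz":0,"turn":0},
  {"tx":-2,"ty":-105,"tz":10,"turn":0},
  {"tx":-3,"ty":-160,"tz":25,"turn":0},
  {"tx":-4,"ty":-215,"tz":40,"turn":0},
  {"tx":-5,"ty":-270,"tz":55,"turn":0},
  {"tx":-6,"ty":-325,"tz":70,"turn":0},
  {"tx":-7,"ty":-375,"tz":88,"turn":0},
  {"tx":-7,"ty":-388,"tz":88,"turn":0},
])

```text
time_s: 2.7
ee_pos: [0.5266, -0.0445, 0.1877]
eef_rot: [-3.083, 0.178, -0.001]
wrist_force: [0.4, 0.2, 0.3]
grip_width: 0.0511
```

Request:
arm_command([
  {"tx":0,"ty":0,"tz":0,"turn":0},
  {"tx":0,"ty":0,"tz":0,"turn":0},
])

```text
time_s: 2.95
ee_pos: [0.5267, -0.0445, 0.1885]
eef_rot: [-3.083, 0.178, -0.001]
wrist_force: [-0.1, -0.7, 0.2]
grip_width: 0.0512
```

```bash
python3 -c "
from h import *
import pickle
s=env.sense(); pickle.dump(s,open('w2.pkl','wb')); save('wrist','pics/w2.png'); to([.5705,.2645,.16],-.206,s)
print(proj('wrist',[.5705,.2645,.076],s),proj('wrist',[.5705,.2645,.005],s))"
```

```text
pos [ 0.5267 -0.0445  0.1885] head -0.115 t 2.95 F [-0.1 -0.7  0.2] delta [   8.1 -310.    45.1] turn 0.091 tilt [ 0.004   0.0532 -0.9986]
[-110.98628905  192.29510232] [-26.94504856 175.31045906]
```

View pics/w2.png

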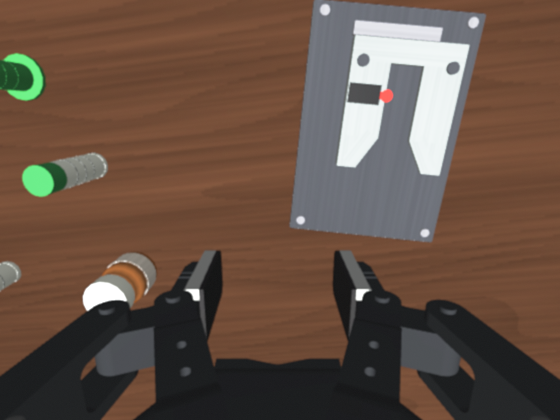

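```bash
python3 -c "
from h import *
print(env.sense()['joints'].round(3))"
```

```text
[-0.116  0.214 -0.318  1.041  0.053  3.141]
```

Joint 6 hit its limit (heading can't be less than the base angle), which stalled the move. I'll turn the tool the other way for the pick.

Request:
arm_command([
  {"tx":0,"ty":0,"tz":0,"turn":-0.12},
])

```text
time_s: 3.12
ee_pos: [0.5268, -0.0445, 0.1888]
eef_rot: [-3.088, -0.012, -0.007]
wrist_force: [-0.2, 0.3, 0.3]
grip_width: 0.0511
```

```bash
python3 -c "
from h import *
to([.5705,.2645,.16],.6);print(env.sense()['joints'].round(3))"
```

```text
pos [ 0.5268 -0.0445  0.1888] head 0.0079 t 3.12 F [-0.2  0.3  0.3] delta [  46.  -306.6   45.4] turn -0.592 tilt [ 0.0045  0.0532 -0.9986]
[-0.116  0.214 -0.318  1.041  0.053  3.018]
```

The detour left the tool tilted 3° about world x. With the jaws along the holder's x, that tilt lies in the pad plane and won't tip the tube, so I'll use heading 1.365 for pick and insertion.

Request:
arm_command([
  {"tx":6,"ty":-40,"tz":0,"turn":-0.17},
  {"tx":12,"ty":-80,"tz":2,"turn":-0.34},
  {"tx":18,"ty":-120,"tz":8,"turn":-0.51},
  {"tx":24,"ty":-160,"tz":14,"turn":-0.68},
  {"tx":30,"ty":-200,"tz":20,"turn":-0.85},
  {"tx":36,"ty":-240,"tz":30,"turn":-1.02},
  {"tx":42,"ty":-280,"tz":40,"turn":-1.19},
  {"tx":46,"ty":-307,"tz":45,"turn":-1.36},
])

```text
time_s: 4.12
ee_pos: [0.5712, 0.2666, 0.1598]
eef_rot: [-2.401, -1.965, -0.057]
wrist_force: [-0.6, -0.2, 0.3]
grip_width: 0.0517
```

Request:
arm_command([
  {"tx":0,"ty":0,"tz":0,"turn":0},
  {"tx":0,"ty":0,"tz":0,"turn":0},
])

```text
time_s: 4.38
ee_pos: [0.5711, 0.2643, 0.1601]
eef_rot: [-2.409, -1.955, -0.056]
wrist_force: [0.3, -0.2, 0.3]
grip_width: 0.0515
```

```bash
python3 -c "
from h import *
import pickle
s=env.sense(); pickle.dump(s,open('w3.pkl','wb')); save('wrist','pics/w3.png'); to([.5705,.2645,.16],1.365,s)
print(proj('wrist',[.5705,.2645,.076],s),proj('wrist',[.5705,.2645,.005],s))"
```

```text
pos [0.5711 0.2643 0.1601] head 1.3632 t 4.38 F [ 0.3 -0.2  0.3] delta [ 0.1 -0.6  0.1] turn -0.002 tilt [ 0.0038  0.0528 -0.9986]
[277.52053067 225.93875424] [278.05776834 203.03893303]
```

View pics/w3.png

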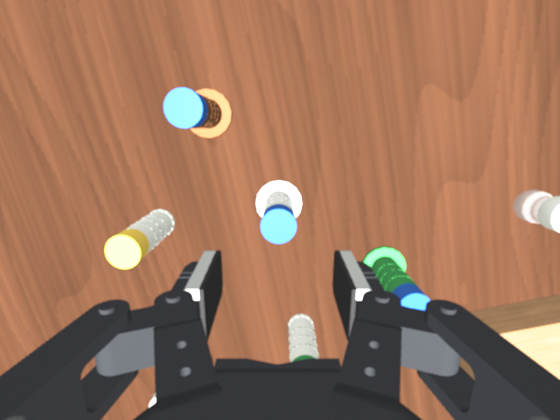

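Wrist view: target flange at (279,202), cap at (278,226), as predicted. Checking clearance to the green tube's flange at (385,265), then going down.

```bash
python3 -c "
from h import *
import pickle
s=pickle.load(open('w3.pkl','rb'))
R=cv2.Rodrigues(np.array(s['eef_rot']))[0]
for n,u,v,z in(('greenfl',385,265,.005),('brown',208,113,.005),('yellow cap',127,250,.076),('grn cap',302,365,.076),('tgt',279,202,.005),('tgtcap',278.5,226,.076)):
  p=onz('wrist',u,v,z,s); print(n,p.round(4),((p-s['ee_pos'])@R*1e3).round(0))
to([.5707,.2645,.043],1.365)"
```

```text
greenfl [0.6541 0.1878 0.005 ] [-66.  98. 151.]
brown [0.5295 0.3509 0.005 ] [ 68. -57. 159.]
yellow cap [0.4666 0.2688 0.076 ] [ -22. -103.   84.]
grn cap [0.5662 0.1561 0.076 ] [-111.   18.   78.]
tgt [0.5715 0.2652 0.005 ] [ -7.   1. 155.]
tgtcap [0.5711 0.2643 0.076 ] [-4.  1. 84.]
pos [0.5712 0.264  0.1603] head 1.3629 t 4.42 F [-0.4  0.3  0.7] delta [ -5.8   0.2 117.1] turn -0.002 tilt [ 0.004   0.053  -0.9986]
```

Request:
arm_command([
  {"tx":-1,"ty":0,"tz":25,"turn":0},
  {"tx":-3,"ty":0,"tz":55,"turn":0},
  {"tx":-4,"ty":0,"tz":85,"turn":0},
  {"tx":-5,"ty":0,"tz":105,"turn":0},
  {"tx":-6,"ty":0,"tz":117,"turn":0},
  {"tx":-6,"ty":0,"tz":117,"turn":0},
  {"tx":-6,"ty":0,"tz":117,"turn":0},
])

```text
time_s: 5.3
ee_pos: [0.5712, 0.2651, 0.0439]
eef_rot: [-2.408, -1.956, -0.059]
wrist_force: [-1.2, -0.8, -0.2]
grip_width: 0.0511
```

Request:
arm_command([
  {"tx":0,"ty":0,"tz":0,"turn":0},
  {"tx":0,"ty":0,"tz":0,"turn":0},
  {"tx":0,"ty":0,"tz":0,"turn":0},
  {"tx":0,"ty":0,"tz":0,"turn":0},
  {"tx":0,"ty":0,"tz":0,"turn":0},
], claw=-1)

```text
time_s: 5.92
ee_pos: [0.5712, 0.2655, 0.0439]
eef_rot: [-2.408, -1.957, -0.06]
wrist_force: [-0.6, -0.3, 4.8]
grip_width: 0.0225
```

```bash
python3 -c "
from h import *
s=env.sense();print(s['grip_width']);to([.5707,.2645,.043],1.365)
save('wrist','pics/w4.png')"
```

```text
0.022512693579131514
pos [0.5712 0.2655 0.0439] head 1.365 t 5.92 F [-0.6 -0.3  4.8] delta [-1.1 -0.3  0.8] turn -0.0 tilt [ 0.0056  0.054  -0.9985]
```

View pics/w4.png

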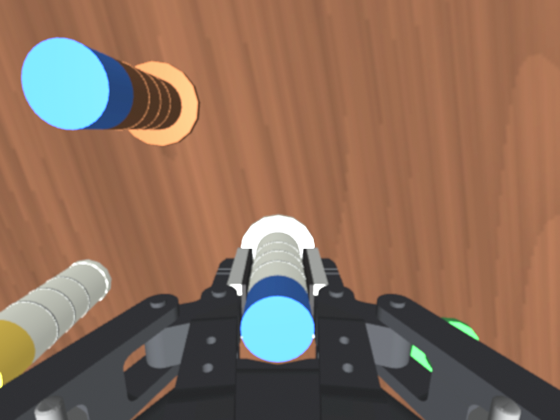

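Request:
arm_command([
  {"tx":0,"ty":0,"tz":-10,"turn":0},
  {"tx":1,"ty":0,"tz":-30,"turn":0},
  {"tx":3,"ty":0,"tz":-60,"turn":0},
  {"tx":5,"ty":0,"tz":-90,"turn":0},
  {"tx":6,"ty":0,"tz":-116,"turn":0},
  {"tx":6,"ty":0,"tz":-116,"turn":0},
])

```text
time_s: 6.72
ee_pos: [0.5726, 0.2654, 0.1616]
eef_rot: [-2.408, -1.957, -0.063]
wrist_force: [0.9, -0.8, -0.4]
grip_width: 0.0225
```

```bash
cat >> h.py <<'E'
def H(x,y,z):
    th,ox,oy=np.load('hold.npy'); c,s=np.cos(th),np.sin(th); x/=1e3;y/=1e3
    return np.array([ox+c*x-s*y, oy+s*x+c*y, z])
def hinv(p):
    th,ox,oy=np.load('hold.npy'); c,s=np.cos(th),np.sin(th); d=np.array(p[:2])-[ox,oy]
    return np.array([c*d[0]+s*d[1],-s*d[0]+c*d[1]])*1e3
E
python3 -c "
from h import *
s=env.sense();print(s['grip_width']);to(H(-95,-9,.16),1.365)"
```

```text
0.022514111825907734
pos [0.5726 0.2654 0.1616] head 1.365 t 6.72 F [ 0.9 -0.8 -0.4] delta [-397.8    7.   -20.5] turn 0.0 tilt [ 0.0078  0.0551 -0.9985]
```

Request:
arm_command([
  {"tx":-30,"ty":0,"tz":-2,"turn":0},
  {"tx":-80,"ty":1,"tz":-4,"turn":0},
  {"tx":-135,"ty":2,"tz":-7,"turn":0},
  {"tx":-190,"ty":3,"tz":-10,"turn":0},
  {"tx":-245,"ty":4,"tz":-13,"turn":0},
  {"tx":-300,"ty":5,"tz":-16,"turn":0},
  {"tx":-350,"ty":6,"tz":-18,"turn":0},
  {"tx":-380,"ty":7,"tz":-20,"turn":0},
])

```text
time_s: 7.72
ee_pos: [0.4988, -0.111, 0.1576]
eef_rot: [-2.408, -1.953, -0.055]
wrist_force: [0.4, 0.3, -0.2]
grip_width: 0.023
```

Request:
arm_command([
  {"tx":-18,"ty":0,"tz":0,"turn":0},
  {"tx":-18,"ty":0,"tz":0,"turn":0},
  {"tx":-18,"ty":0,"tz":0,"turn":0},
])

```text
time_s: 8.1
ee_pos: [0.4967, -0.1258, 0.1575]
eef_rot: [-2.406, -1.957, -0.057]
wrist_force: [-0.2, 0.7, -0.9]
grip_width: 0.0226
```

```bash
python3 -c "
from h import *
s=env.sense();print(s['grip_width'],hinv(s['ee_pos']));to(H(-95,-9,.075),1.365)
save('wrist','pics/w5.png');save('side','pics/s5.png')"
```

```text
0.02261334728748912 [-96.50741256  -9.21313041]
pos [ 0.4967 -0.1258  0.1575] head 1.3656 t 8.1 F [-0.2  0.7 -0.9] delta [-4.2  2.1 82.4] turn 0.001 tilt [ 0.0033  0.054  -0.9985]
```

View pics/w5.png

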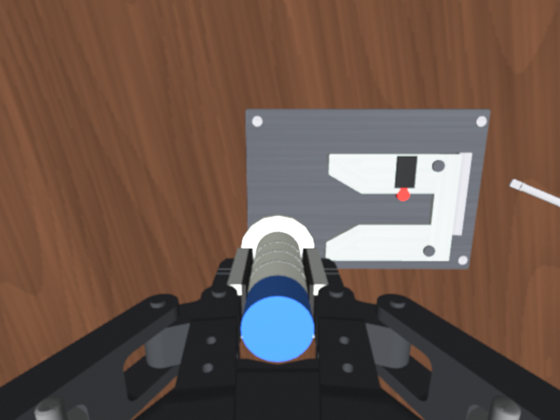

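View pics/s5.png

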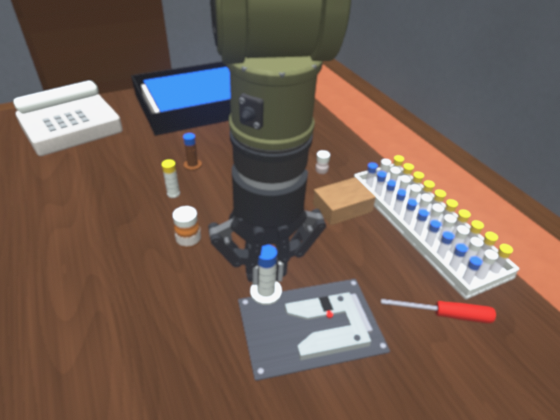

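The holder is in view beside the tube, with better exposure: slot walls at rows ~193 and ~225, stop at column ~433. I'll re-measure the plate from this.

Run:
```python
from h import *
im=cv2.imread('pics/w5.png'); g=im.min(axis=2).astype(float); s=env.sense()
def edge(a,lo,hi,rising):
    a=a[lo:hi]; d=np.diff(a)*(1 if rising else -1); i=d.argmax(); w=d[max(0,i-2):i+3].clip(0); return lo+max(0,i-2)+.5+(w*np.arange(len(w))).sum()/w.sum()
for c in (375,385,420,428):
    a=edge(g[:,c],183,205,False); b=edge(g[:,c],212,234,True)
    A=hinv(onz('wrist',c,a,.019));B=hinv(onz('wrist',c,b,.019)); print(c,round(a,1),round(b,1),A.round(1),B.round(1),'w',(A-B)[1].round(1),'mid',((A+B)/2).round(1))
for r in (203,208,213): 
    e=edge(g[r],422,445,True); print('stop',e.round(1),hinv(onz('wrist',e,r,.019)).round(1))
for r in (160,168,250,257):
    e=edge(g[r],318,340,True); print('mouth',e.round(1),hinv(onz('wrist',e,r,.019)).round(1))
ys,xs=np.nonzero(cv2.inRange(im,(0,0,150),(90,90,255))[150:240,380:430]); print('latch',hinv(onz('wrist',xs.mean()+380,ys.mean()+150,.0165)))
for u,v in((257,121),(481,121.5),(463,260)): print('screw',hinv(onz('wrist',u,v,.006)).round(1))
# flange center: top arc visible
p=proj('wrist',np.append(H(-96.5,-10,0)[:2],.118)); print('pred flange',p)
```

```text
375 193.3 224.2 [-17.7   3.2] [-16.  -23.1] w 26.3 mid [-16.8  -9.9]
385 193.3 224.3 [-9.6  3.2] [ -7.6 -23.1] w 26.3 mid [-8.6 -9.9]
420 193.2 224.3 [18.9  3.4] [ 21.5 -23. ] w 26.4 mid [20.2 -9.8]
428 193.2 224.3 [25.4  3.4] [ 28.2 -23. ] w 26.4 mid [26.8 -9.8]
stop 432.8 [30.2 -4.8]
stop 432.4 [30.4 -9. ]
stop 431.8 [ 30.3 -13.3]
mouth 328.7 [-56.5  30.2]
mouth 328.4 [-56.6  23.8]
mouth 325.4 [-56.6 -46. ]
mouth 325.4 [-56.4 -52.4]
latch [3.13360934 3.15564529]
screw [-114.4   60.7]
screw [68.3 60.5]
screw [ 68.8 -59.8]
pred flange [277.95125343 251.24426013]
```

Run:
```python
from h import *
s=env.sense(); z=s['ee_pos'][2]-.0439
im=cv2.imread('pics/w5.png'); g=im.min(axis=2)
print(g[205:228,278].tolist()); r=240; print([ (i,int(g[r,i])) for i in range(236,248)],[ (i,int(g[r,i])) for i in range(308,322)])
for y in (-9,-10,-11): 
  print(y,[min(proj('wrist',np.append(H(-96.5+20*np.sin(a),y+20*np.cos(a),0)[:2],z+h))[1].round(1) for a in np.linspace(-.5,.5,11)) for h in (0,.005)])
to(H(-93,-8.9,.0515),1.365)
```

```text
[115, 116, 117, 117, 117, 117, 116, 115, 117, 128, 174, 252, 255, 255, 255, 255, 255, 255, 255, 255, 255, 255, 255]
[(236, 62), (237, 60), (238, 60), (239, 58), (240, 56), (241, 99), (242, 211), (243, 255), (244, 255), (245, 255), (246, 255), (247, 255)] [(308, 255), (309, 255), (310, 255), (311, 255), (312, 255), (313, 184), (314, 110), (315, 112), (316, 114), (317, 114), (318, 114), (319, 114), (320, 114), (321, 113)]
-9 [np.float64(211.4), np.float64(213.7)]
-10 [np.float64(213.2), np.float64(215.6)]
-11 [np.float64(215.0), np.float64(217.4)]
pos [ 0.4968 -0.1257  0.1577] head 1.3664 t 8.2 F [-0.2  0.4  0.5] delta [ -5.5   4.2 106. ] turn 0.001 tilt [ 0.0036  0.0537 -0.9986]
```

Request:
arm_command([
  {"tx":-1,"ty":1,"tz":20,"turn":0},
  {"tx":-3,"ty":2,"tz":50,"turn":0},
  {"tx":-4,"ty":4,"tz":75,"turn":0},
  {"tx":-5,"ty":4,"tz":90,"turn":0},
  {"tx":-5,"ty":4,"tz":99,"turn":0},
  {"tx":-5,"ty":4,"tz":99,"turn":0},
  {"tx":-5,"ty":4,"tz":99,"turn":0},
])

```text
time_s: 9.07
ee_pos: [0.5006, -0.1273, 0.0594]
eef_rot: [-2.408, -1.957, -0.058]
wrist_force: [0.2, -0.3, 0.0]
grip_width: 0.0223
```

```bash
python3 -c "
from h import *
s=env.sense();print(s['grip_width'],hinv(s['ee_pos']));to(H(-93,-8.6,.0511),1.365);print(s['moment'])"
```

```text
0.022325140329178542 [-92.37596659  -9.83773837]
pos [ 0.5006 -0.1273  0.0594] head 1.365 t 9.07 F [ 0.2 -0.3  0. ] delta [ 0.8 -0.6  8.4] turn 0.0 tilt [ 0.005   0.053  -0.9986]
[-0.06217528  0.04456871 -0.00513259]
```

Request:
arm_command([
  {"tx":0.8,"ty":0,"tz":3,"turn":0},
  {"tx":0.8,"ty":0,"tz":6,"turn":0},
  {"tx":0.8,"ty":0,"tz":8,"turn":0},
  {"tx":0.8,"ty":0,"tz":8,"turn":0},
  {"tx":0.8,"ty":0,"tz":8,"turn":0},
])

```text
time_s: 9.7
ee_pos: [0.5001, -0.126, 0.0507]
eef_rot: [-2.407, -1.957, -0.057]
wrist_force: [-0.7, -0.4, -0.5]
grip_width: 0.0225
```

```bash
python3 -c "
from h import *
s=env.sense();print(s['grip_width'],hinv(s['ee_pos']));to(H(-50,-8.6,.0512),1.365);print(s['moment'])
save('wrist','pics/w6.png');im=save('side','pics/s6.png')
cv2.imwrite('pics/s6c.png',cv2.resize(im[230:390,220:400,::-1],None,fx=3.5,fy=3.5,interpolation=cv2.INTER_CUBIC))"
```

```text
0.022497407107009825 [-93.082282    -8.66572138]
pos [ 0.5001 -0.126   0.0507] head 1.3648 t 9.7 F [-0.7 -0.4 -0.5] delta [ 0.1 43.1 -0.8] turn -0.0 tilt [ 0.0037  0.0533 -0.9986]
[-0.05478099 -0.0114631  -0.02718621]
```

View pics/w6.png

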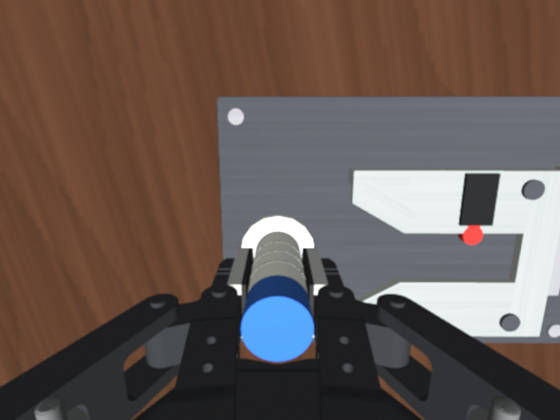

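View pics/s6c.png

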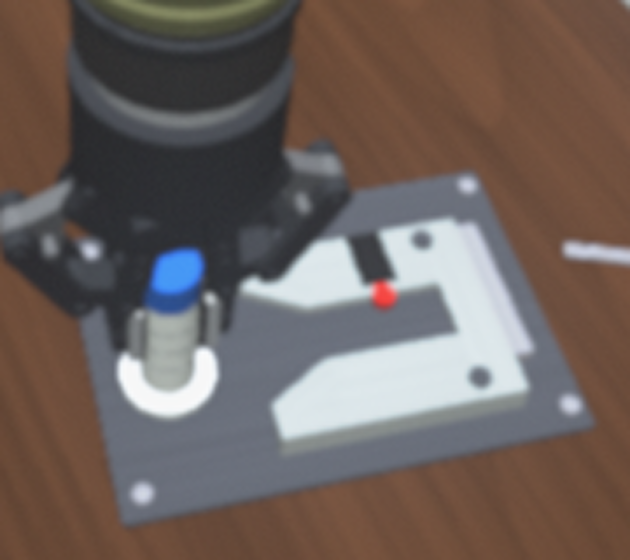

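Run:
```python
from h import *
im=cv2.imread('pics/w6.png'); g=im.min(axis=2).astype(float); s=env.sense()
def edge(a,lo,hi,r):
    d=np.diff(a[lo:hi])*(1 if r else -1); i=d.argmax(); return lo+i+.5
for c in(420,440,500,510):
    a=edge(g[:,c],222,245,False); b=edge(g[:,c],270,295,True)
    A=hinv(onz('wrist',c,a,.019));B=hinv(onz('wrist',c,b,.019)); print(c,a,b,'w',(A-B)[1].round(1),'mid',((A+B)/2).round(1))
e=edge(g[255],505,530,True);print('stop',e,hinv(onz('wrist',e,255,.019)))
print(g[206:226,278].tolist())
zb=s['ee_pos'][2]-.0439;print('zb',zb)
for y in (-9,-10,-11): print(y,[round(min(proj('wrist',np.append(H(-93+20*np.sin(a),y+20*np.cos(a),0)[:2],zb+h))[1] for a in np.linspace(-.5,.5,11)),1) for h in (0,.005)])
```

```text
420 232.5 281.5 w 26.7 mid [-20.2  -9.8]
440 233.5 281.5 w 26.2 mid [ -9.9 -10.1]
500 233.5 282.5 w 26.7 mid [ 20.7 -10.3]
510 233.5 282.5 w 26.7 mid [ 25.8 -10.3]
stop 519.5 [30.33275834 -8.39120715]
[107.0, 105.0, 106.0, 106.0, 105.0, 103.0, 103.0, 107.0, 118.0, 160.0, 243.0, 255.0, 255.0, 255.0, 255.0, 255.0, 255.0, 255.0, 255.0, 255.0]
zb 0.006882669487378604
-9 [np.float64(212.1), np.float64(214.4)]
-10 [np.float64(213.9), np.float64(216.3)]
-11 [np.float64(215.7), np.float64(218.1)]
```

Aligned: tube at y ≈ -10.1, slot mid ≈ -10. Sliding in slowly.

Request:
arm_command([
  {"tx":0,"ty":7,"tz":-0.5,"turn":0},
  {"tx":0,"ty":14,"tz":-0.5,"turn":0},
  {"tx":0,"ty":21,"tz":-0.5,"turn":0},
  {"tx":0,"ty":28,"tz":-0.5,"turn":0},
  {"tx":0,"ty":35,"tz":-0.5,"turn":0},
  {"tx":0,"ty":42,"tz":-0.5,"turn":0},
  {"tx":0,"ty":49,"tz":-0.5,"turn":0},
  {"tx":0,"ty":49,"tz":-0.5,"turn":0},
])

```text
time_s: 10.8
ee_pos: [0.5488, -0.1361, 0.0508]
eef_rot: [-2.407, -1.957, -0.057]
wrist_force: [0.5, -0.3, -0.9]
grip_width: 0.0231
```

```bash
cat > c.py <<'E'
from h import *
s=env.sense();print(s['grip_width'],hinv(s['ee_pos']));to(H(-15,-8.6,.0513),1.365,s);print(s['moment'],'Fh',np.round([s['wrist_force'][:2]@[.979,-.2045],s['wrist_force'][:2]@[.2045,.979]],1))
E
python3 c.py
```

```text
0.023054048023279372 [-43.42922109  -8.66551522]
pos [ 0.5488 -0.1361  0.0508] head 1.3649 t 10.8 F [ 0.5 -0.3 -0.9] delta [ 0.1 28.4 -0.6] turn -0.0 tilt [ 0.0042  0.0532 -0.9986]
[-0.02701494 -0.02467435  0.03645133] Fh [ 0.6 -0.2]
```

Request:
arm_command([
  {"tx":0,"ty":4,"tz":-0.3,"turn":0},
  {"tx":0,"ty":8,"tz":-0.3,"turn":0},
  {"tx":0,"ty":12,"tz":-0.3,"turn":0},
  {"tx":0,"ty":16,"tz":-0.3,"turn":0},
  {"tx":0,"ty":20,"tz":-0.3,"turn":0},
  {"tx":0,"ty":20,"tz":-0.3,"turn":0},
])

```text
time_s: 11.55
ee_pos: [0.5681, -0.1402, 0.051]
eef_rot: [-2.407, -1.957, -0.057]
wrist_force: [0.2, -0.6, -0.3]
grip_width: 0.0228
```

```bash
python3 c.py; python3 -c "
from h import *
save('wrist','pics/w7.png')"
```

```text
0.022787100151004547 [-23.69603593  -8.67870543]
pos [ 0.5681 -0.1402  0.051 ] head 1.3648 t 11.55 F [ 0.2 -0.6 -0.3] delta [ 0.1  8.7 -0.4] turn -0.0 tilt [ 0.004   0.0532 -0.9986]
[-0.08116329  0.02931439  0.01266121] Fh [ 0.4 -0.5]
```

View pics/w7.png

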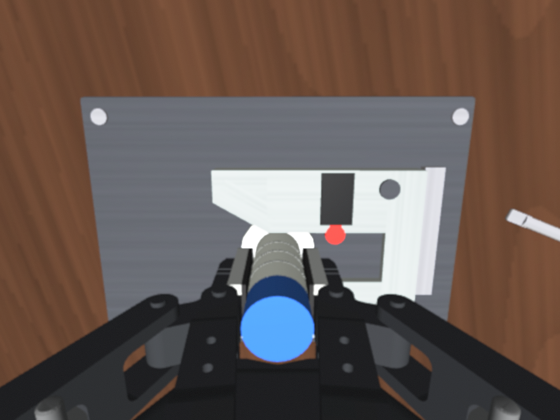

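No contact force so far; the flange is partly hidden under the plate. On to the latch.

Request:
arm_command([
  {"tx":0,"ty":3,"tz":-0.2,"turn":0},
  {"tx":0,"ty":6,"tz":-0.2,"turn":0},
  {"tx":0,"ty":9,"tz":-0.2,"turn":0},
  {"tx":0,"ty":12,"tz":-0.2,"turn":0},
  {"tx":0,"ty":14,"tz":-0.2,"turn":0},
  {"tx":0,"ty":16,"tz":-0.2,"turn":0},
])

```text
time_s: 12.35
ee_pos: [0.5835, -0.1434, 0.0511]
eef_rot: [-2.407, -1.957, -0.057]
wrist_force: [0.2, 0.1, -1.6]
grip_width: 0.0227
```

```bash
python3 c.py
```

```text
0.022657599913028657 [-7.97824409 -8.66873303]
pos [ 0.5835 -0.1434  0.0511] head 1.3648 t 12.35 F [ 0.2  0.1 -1.6] delta [ 0.1 -7.  -0.2] turn -0.0 tilt [ 0.0037  0.0533 -0.9986]
[-0.02933646  0.0421694  -0.00186026] Fh [0.2 0.1]
```

Request:
arm_command([
  {"tx":0,"ty":2,"tz":0,"turn":0},
  {"tx":0,"ty":4,"tz":0,"turn":0},
  {"tx":0,"ty":6,"tz":0,"turn":0},
])

```text
time_s: 12.72
ee_pos: [0.5879, -0.1447, 0.0505]
eef_rot: [-2.406, -1.955, -0.053]
wrist_force: [-3.6, -0.7, -0.1]
grip_width: 0.0228
```

```bash
python3 c.py
```

```text
0.02275023835108616 [-3.32054846 -9.04641661]
pos [ 0.5879 -0.1447  0.0505] head 1.3645 t 12.72 F [-3.6 -0.7 -0.1] delta [  0.5 -11.7  -0.7] turn -0.0 tilt [ 0.0012  0.053  -0.9986]
[-0.38516539  0.97141676  0.06886496] Fh [-3.4 -1.4]
```

Latch engaged (3.4 N back). Continuing in small steps.

Request:
arm_command([
  {"tx":0,"ty":1.5,"tz":0,"turn":0},
  {"tx":0,"ty":3,"tz":0,"turn":0},
  {"tx":0,"ty":3,"tz":0,"turn":0},
])

```text
time_s: 13.1
ee_pos: [0.5926, -0.1456, 0.0511]
eef_rot: [-2.408, -1.957, -0.057]
wrist_force: [-2.6, -2.3, -1.2]
grip_width: 0.0227
```

```bash
python3 c.py; python3 -c "
from h import *
save('wrist','pics/w8.png')"
```

```text
0.022691176299674293 [ 1.38189256 -8.95954137]
pos [ 0.5926 -0.1456  0.0511] head 1.3647 t 13.1 F [-2.6 -2.3 -1.2] delta [  0.4 -16.4  -0.1] turn -0.0 tilt [ 0.0043  0.0526 -0.9986]
[-0.77645443  0.55062458  0.05336588] Fh [-2.  -2.8]
```

View pics/w8.png

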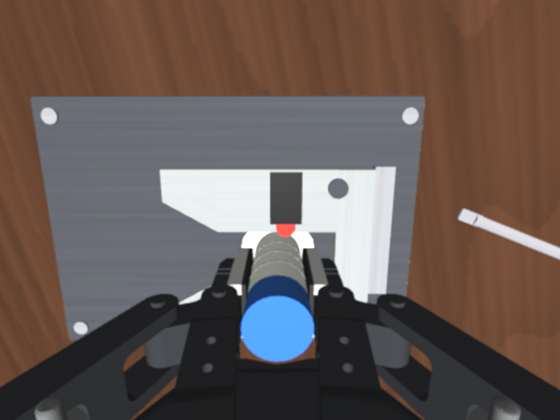

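The latch at (286,229) is pushed in, and the tube is almost at the pin's centre. Forces are low.

Request:
arm_command([
  {"tx":0,"ty":2,"tz":0,"turn":0},
  {"tx":0,"ty":4,"tz":0,"turn":0},
  {"tx":0,"ty":6,"tz":0,"turn":0},
  {"tx":0,"ty":8,"tz":0,"turn":0},
  {"tx":0,"ty":10,"tz":0,"turn":0},
  {"tx":0,"ty":12,"tz":0,"turn":0},
  {"tx":0,"ty":12,"tz":0,"turn":0},
])

```text
time_s: 14.02
ee_pos: [0.6049, -0.1477, 0.0512]
eef_rot: [-2.408, -1.957, -0.059]
wrist_force: [1.3, -2.6, -0.4]
grip_width: 0.023
```

```bash
python3 c.py; python3 -c "
from h import *
save('wrist','pics/w9.png')"
```

```text
0.023019224423616053 [13.89628351 -8.51707308]
pos [ 0.6049 -0.1477  0.0512] head 1.365 t 14.03 F [ 1.3 -2.6 -0.4] delta [ -0.1 -28.9   0. ] turn 0.0 tilt [ 0.0054  0.0533 -0.9986]
[-0.79121651 -0.3192433  -0.02383082] Fh [ 1.8 -2.3]
```

View pics/w9.png

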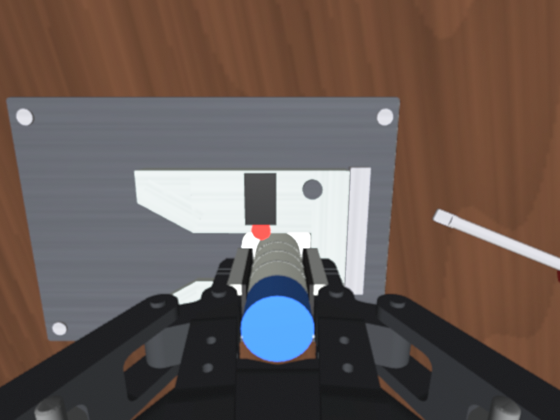

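Past the pin; the latch now pushes the tube onward (+1.8 N). Small steps to the stop.

Request:
arm_command([
  {"tx":0,"ty":1,"tz":0,"turn":0},
  {"tx":0,"ty":2,"tz":0,"turn":0},
  {"tx":0,"ty":2.7,"tz":0,"turn":0},
  {"tx":0,"ty":3.2,"tz":0,"turn":0},
  {"tx":0,"ty":3.2,"tz":0,"turn":0},
])

```text
time_s: 14.7
ee_pos: [0.6071, -0.1482, 0.0509]
eef_rot: [-2.407, -1.957, -0.057]
wrist_force: [0.6, -1.9, -1.0]
grip_width: 0.0224
```

```bash
python3 c.py
```

```text
0.022426729054289496 [16.15436051 -8.52572137]
pos [ 0.6071 -0.1482  0.0509] head 1.3649 t 14.7 F [ 0.6 -1.9 -1. ] delta [ -0.  -31.2  -0.2] turn -0.0 tilt [ 0.0038  0.0535 -0.9986]
[-0.55845015  0.00062912 -0.02670742] Fh [ 0.9 -1.8]
```

Request:
arm_command([
  {"tx":0,"ty":0.7,"tz":0,"turn":0},
  {"tx":0,"ty":1.4,"tz":0,"turn":0},
  {"tx":0,"ty":1.4,"tz":0,"turn":0},
])

```text
time_s: 15.08
ee_pos: [0.6085, -0.1483, 0.0509]
eef_rot: [-2.407, -1.957, -0.057]
wrist_force: [-0.3, 0.1, -0.8]
grip_width: 0.0226
```

```bash
python3 c.py; python3 -c "
from h import *
im=save('wrist','pics/w10.png')
cv2.imwrite('pics/w10c.png',cv2.resize(im[150:270,200:360,::-1],None,fx=5,fy=5,interpolation=cv2.INTER_CUBIC))"
```

```text
0.02257684274080502 [17.5412273  -8.32989024]
pos [ 0.6085 -0.1483  0.0509] head 1.365 t 15.07 F [-0.3  0.1 -0.8] delta [ -0.2 -32.5  -0.2] turn -0.0 tilt [ 0.0039  0.0539 -0.9985]
[-0.21446979 -0.04413648  0.05457933] Fh [-0.3  0. ]
```

View pics/w10c.png

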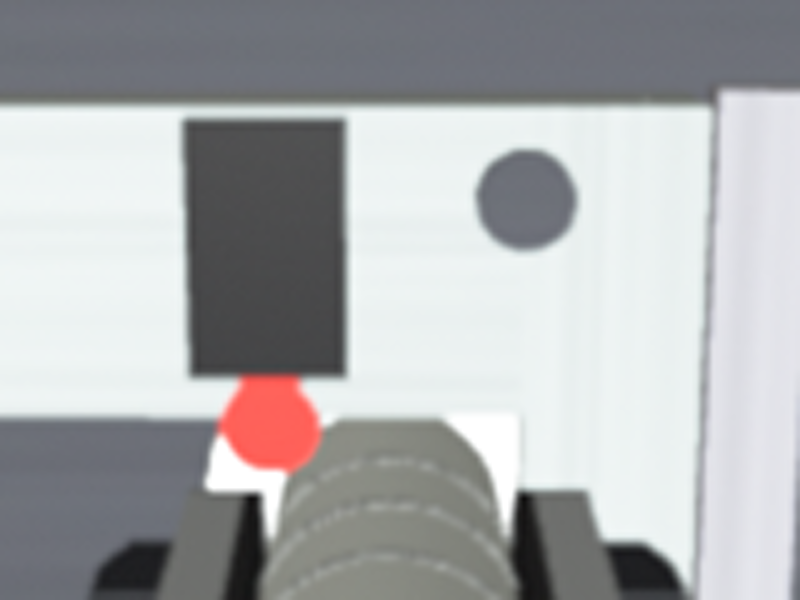

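The latch looks sprung out behind the barrel, and its side force is gone. I'll ease forward to feel the stop.

Request:
arm_command([
  {"tx":0,"ty":0.4,"tz":0,"turn":0},
  {"tx":0,"ty":0.8,"tz":0,"turn":0},
  {"tx":0,"ty":0.8,"tz":0,"turn":0},
])

```text
time_s: 15.5
ee_pos: [0.6092, -0.1486, 0.0509]
eef_rot: [-2.407, -1.957, -0.057]
wrist_force: [0.9, 0.2, -0.2]
grip_width: 0.0224
```

```bash
python3 c.py
```

```text
0.022407846914992726 [18.25071567 -8.51574835]
pos [ 0.6092 -0.1486  0.0509] head 1.365 t 15.5 F [ 0.9  0.2 -0.2] delta [ -0.1 -33.3  -0.2] turn -0.0 tilt [ 0.0037  0.0535 -0.9986]
[-0.04573882 -0.01375589  0.04536387] Fh [0.8 0.4]
```

Request:
arm_command([
  {"tx":0,"ty":0,"tz":0.4,"turn":0},
  {"tx":0,"ty":0,"tz":0.8,"turn":0},
  {"tx":0,"ty":0,"tz":0.8,"turn":0},
])

```text
time_s: 15.88
ee_pos: [0.6091, -0.1487, 0.05]
eef_rot: [-2.407, -1.957, -0.057]
wrist_force: [0.2, 0.4, -0.6]
grip_width: 0.0227
```

```bash
python3 c.py
```

```text
0.022722614165263198 [18.25611464 -8.60956093]
pos [ 0.6091 -0.1487  0.05  ] head 1.3648 t 15.88 F [ 0.2  0.4 -0.6] delta [  0.1 -33.3  -1. ] turn -0.0 tilt [ 0.0037  0.0533 -0.9986]
[-0.05297866  0.01401109  0.02937819] Fh [0.1 0.4]
```

Request:
arm_command([
  {"tx":0,"ty":0,"tz":0,"turn":0},
  {"tx":0,"ty":0,"tz":0,"turn":0},
  {"tx":0,"ty":0,"tz":0,"turn":0},
  {"tx":0,"ty":0,"tz":0,"turn":0},
], claw=0.2)

```text
time_s: 16.38
ee_pos: [0.6092, -0.1487, 0.0501]
eef_rot: [-2.407, -1.957, -0.057]
wrist_force: [-0.3, 0.5, 0.3]
grip_width: 0.0511
```

```bash
python3 c.py; python3 -c "
from h import *
s=env.sense()
im=save('wrist','pics/w11.png'); to(s['ee_pos']+[0,0,.13])"
```

```text
0.05114199718811524 [18.33601558 -8.62688302]
pos [ 0.6092 -0.1487  0.0501] head 1.3648 t 16.38 F [-0.3  0.5  0.3] delta [  0.1 -33.3  -0.9] turn -0.0 tilt [ 0.0038  0.0533 -0.9986]
[-0.07497821 -0.01415635 -0.00424124] Fh [-0.4  0.4]
pos [ 0.6092 -0.1487  0.0501] head 1.3648 t 16.43 F [ 0.1  0.5 -0.3] delta [   6.8   -0.9 -129.8] turn None tilt [ 0.0038  0.0533 -0.9986]
```

View pics/w11.png

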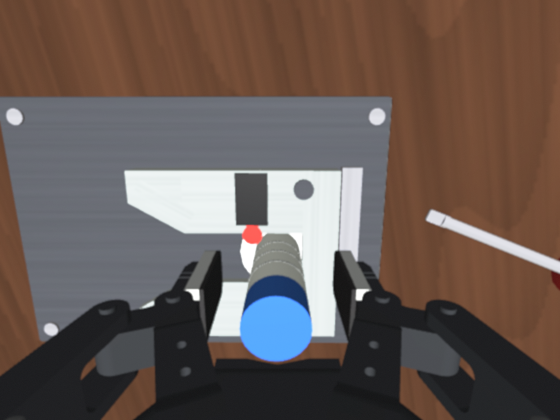

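Released and standing, with the latch out at (252,234). Retreating straight up.

Request:
arm_command([
  {"tx":0.5,"ty":0,"tz":-10,"turn":0},
  {"tx":1.5,"ty":0,"tz":-30,"turn":0},
  {"tx":3,"ty":0,"tz":-60,"turn":0},
  {"tx":5,"ty":-1,"tz":-100,"turn":0},
  {"tx":7,"ty":-1,"tz":-130,"turn":0},
  {"tx":7,"ty":-1,"tz":-130,"turn":0},
  {"tx":7,"ty":-1,"tz":-130,"turn":0},
])

```text
time_s: 17.3
ee_pos: [0.6089, -0.1485, 0.1802]
eef_rot: [-2.407, -1.957, -0.057]
wrist_force: [0.2, -0.8, -0.8]
grip_width: 0.0513
```

```bash
python3 c.py; python3 -c "
from h import *
import pickle
s=env.sense(); pickle.dump(s,open('w12.pkl','wb'))
im=save('wrist','pics/w12.png'); a=save('side','pics/s12.png')
cv2.imwrite('pics/s12c.png',np.hstack([cv2.resize(x[:,:,::-1],(400,300),interpolation=cv2.INTER_CUBIC) for x in (im[60:360,80:480],a[250:385,225:405])]))"
```

```text
0.05131998611462477 [18.00602922 -8.48347251]
pos [ 0.6089 -0.1485  0.1802] head 1.3648 t 17.3 F [ 0.2 -0.8 -0.8] delta [ -6.9 -32.1 128.9] turn -0.0 tilt [ 0.0036  0.0533 -0.9986]
[-0.01437621  0.01717454  0.05384184] Fh [ 0.4 -0.8]
```

View pics/s12c.png

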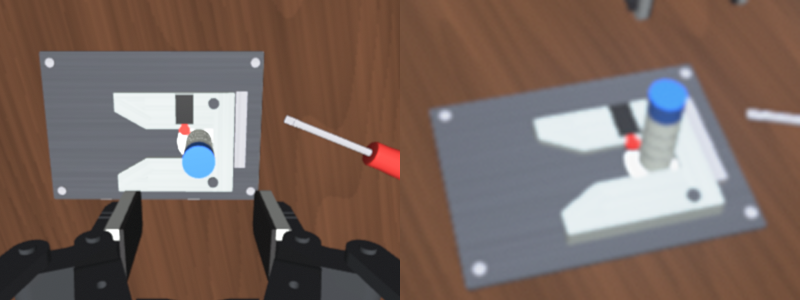

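```bash
python3 - <<'E'
from h import *
import pickle
s=pickle.load(open('w12.pkl','rb'))
im=cv2.imread('pics/w12.png'); hs=cv2.cvtColor(im,cv2.COLOR_BGR2HSV)
m=cv2.inRange(im,(0,0,150),(90,90,255)); m[:, 300:]=0; m[:150]=0;m[240:]=0
ys,xs=np.nonzero(m); print('latch',len(xs),xs.min(),xs.max(),ys.min(),ys.max(),'c',hinv(onz('wrist',xs.mean(),ys.mean(),.0165,s)),'tip',hinv(onz('wrist',xs.mean(),ys.max()+.5,.019,s)))
m=cv2.inRange(hs,(98,120,150),(112,255,255)); k,l,st,c=cv2.connectedComponentsWithStats(m); i=st[1:,4].argmax()+1
print('cap',c[i],st[i],hinv(onz('wrist',*c[i],.082,s)))
im=cv2.imread('pics/w5.png'); m=cv2.inRange(im,(0,0,150),(90,90,255)); m[:150]=0;m[240:]=0;m[:,:380]=0;m[:,430:]=0; ys,xs=np.nonzero(m);print('w5 latch',xs.min(),xs.max(),ys.min(),ys.max(),len(xs))
E
python3 -c "
import cv2
i=cv2.imread('pics/w12.png');cv2.imwrite('pics/w12c.png',cv2.resize(i[140:260,200:360],None,fx=5,fy=5,interpolation=cv2.INTER_CUBIC))"
```

```text
Traceback (most recent call last):
ValueError: zero-size array to reduction operation minimum which has no identity
```

View pics/w12c.png

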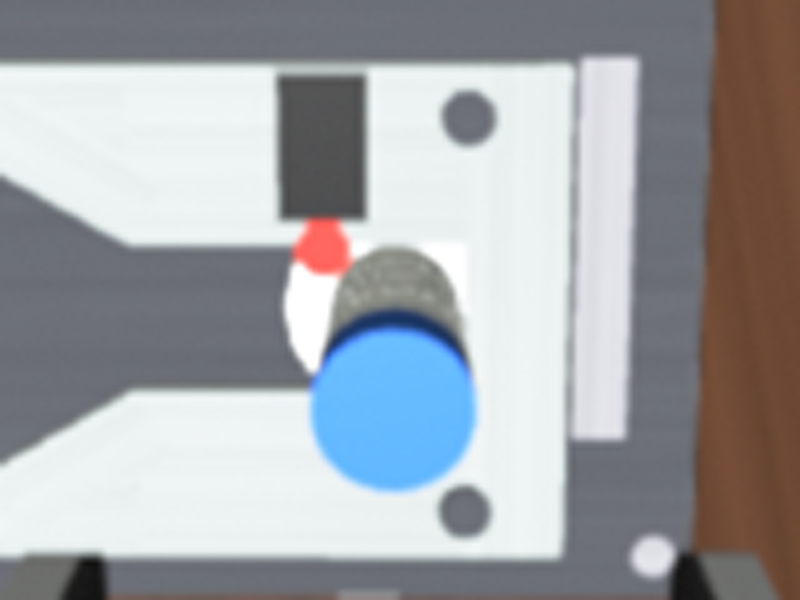

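Run:
```python
from h import *
import pickle
s=pickle.load(open('w12.pkl','rb'))
for f,(x0,x1,y0,y1) in (('w12',(255,272,175,200)),('w6',(460,485,215,250)),('w5',(390,415,180,208))):
    im=cv2.imread(f'pics/{f}.png').astype(int); r=(im[:,:,2]-im[:,:,1])[y0:y1,x0:x1]
    m=r>70; ys,xs=np.nonzero(m); print(f,xs.min()+x0,xs.max()+x0,ys.min()+y0,ys.max()+y0, m.sum(axis=1).tolist())
    if f=='w12': print(hinv(onz('wrist',xs.mean()+x0,ys.max()+y0+.5,.0165,s)))
im=cv2.imread('pics/w12.png'); hs=cv2.cvtColor(im,cv2.COLOR_BGR2HSV)
m=cv2.inRange(hs,(98,120,200),(112,255,255)); k,l,st,c=cv2.connectedComponentsWithStats(m); i=st[1:,4].argmax()+1
print('cap',c[i],st[i],hinv(onz('wrist',*c[i],.082,s)))
g=im.min(axis=2); print('wall rows',g[180:196,235].tolist(),g[210:225,235].tolist())
```

```text
w12 259 269 184 194 [0, 0, 0, 0, 0, 0, 0, 0, 0, 7, 7, 8, 9, 11, 11, 11, 11, 10, 9, 6, 0, 0, 0, 0, 0]
[ 4.9130482  -2.37394334]
w6 461 483 225 244 [0, 0, 0, 0, 0, 0, 0, 0, 0, 0, 12, 12, 12, 14, 15, 17, 18, 19, 20, 22, 23, 22, 22, 21, 20, 19, 18, 16, 12, 8, 0, 0, 0, 0, 0]
w5 396 409 187 200 [0, 0, 0, 0, 0, 0, 0, 4, 8, 8, 8, 10, 11, 13, 14, 14, 14, 13, 12, 10, 6, 0, 0, 0, 0, 0, 0, 0]
cap [278.1968599  221.15458937] [262 206  33  32 828] [17.7295362  -8.94421655]
wall rows [238, 238, 237, 235, 235, 236, 238, 235, 213, 149, 112, 106, 108, 108, 108, 107] [106, 105, 105, 106, 106, 106, 108, 137, 199, 236, 238, 236, 236, 238, 239]
```

Run:
```python
from h import *
for f,(x0,x1,y0,y1),c in (('w11',(238,266,215,250),200),('w10',(238,264,215,250),215),('w9',(248,275,215,250),215),('w7',(320,350,215,250),310),('w6',(460,485,215,250),440)):
    im=cv2.imread(f'pics/{f}.png').astype(int); r=(im[:,:,2]-im[:,:,1])[y0:y1,x0:x1]
    m=r>70; ys,xs=np.nonzero(m); g=im.min(axis=2); d=np.diff(g[222:242,c]); 
    print(f,xs.min()+x0,xs.max()+x0,ys.min()+y0,ys.max()+y0,'wall',g[230:238,c].tolist(), m.sum(axis=1)[8:32].tolist())
    j=x0+int(np.median(xs[ys==ys.max()])); print((im[:,:,2]-im[:,:,1])[240:248,j-3:j+4].T.tolist()[3])
```

```text
w11 242 261 225 243 wall [235, 232, 218, 165, 117, 106, 108, 107] [0, 0, 12, 12, 12, 14, 15, 17, 18, 19, 20, 20, 20, 20, 20, 20, 18, 16, 15, 13, 9, 0, 0, 0]
[159, 160, 153, 91, 7, 0, 0, 0]
w10 243 263 225 244 wall [237, 234, 221, 168, 119, 107, 108, 109] [0, 0, 12, 12, 12, 13, 15, 16, 18, 18, 20, 20, 21, 20, 19, 18, 17, 16, 14, 12, 9, 2, 0, 0]
[158, 159, 158, 141, 80, 15, -4, -3]
w9 251 270 225 240 wall [236, 234, 207, 137, 107, 108, 108, 109] [0, 0, 18, 18, 18, 18, 20, 20, 20, 19, 18, 17, 16, 15, 13, 9, 5, 1, 0, 0, 0, 0, 0, 0]
[72, 5, -4, -3, -2, -2, -2, -3]
w7 325 345 225 244 wall [234, 230, 203, 151, 168, 225, 254, 255] [0, 0, 12, 12, 13, 15, 15, 17, 19, 19, 21, 21, 21, 21, 20, 20, 19, 17, 16, 14, 10, 6, 0, 0]
[161, 162, 162, 160, 104, 16, -6, -4]
w6 461 483 225 244 wall [234, 232, 224, 181, 124, 105, 105, 105] [0, 0, 12, 12, 12, 14, 15, 17, 18, 19, 20, 22, 23, 22, 22, 21, 20, 19, 18, 16, 12, 8, 0, 0]
[168, 169, 170, 167, 154, 54, -6, -5]
```

The latch outline after release matches the untouched one to about 0.3 mm, and the cap axis reads x 17.7, y -8.9 mm. All within limits, so I'm handing in.

```bash
python3 -c "
from h import *
print(env.close_job(), env.sense()['time_s'])"
```

```text
the job is handed in; nothing more can be done
the job is handed in; nothing more can be done
```

The blue-capped tube with the white flange is standing upright and released in the slot, past the red latch. I handed the job in at about 17 s of the 72 s allowed; the hand-in reports no verdict.

**Plate offset:** the wrist camera put the plate about 10 mm to the right and 2 mm toward the front of nominal. I lined the tube up on that before sliding it in.

**Forces:** the highest I read was about 4 N, at the latch. I read force only at the end of each move, so brief peaks in between could have been higher.

**Last checks:**
- **Position:** the cap axis read holder x ≈ 17.7 mm, y ≈ -9 mm.
- **Latch:** its outline matched the untouched one to about 0.3 mm in the close view. The final, coarser view read about 5.2 mm of pin sticking out instead of 6, which is within a pixel.
- **Gripper:** clear, about 13 cm above where it released the tube.

**What didn't go as planned:**
- One early move stalled because the last joint reached its limit, which left the tool tilted about 3°. I turned the gripper so the tilt would not tip the tube.
- I never felt the tube touch the end stop. I stopped once the latch's sideways force was gone and its pin looked sprung out.

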